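# Rock the tilt gauge on its pivot stud until the pointer hangs on the red mark

## Robot

A 6-joint arm with a two-finger parallel gripper is mounted at the origin on a cart in front of the work surface, level with it; the furniture and walls round the work are solid. World frame = base frame: x ahead of the robot, y to its left, z up, the work surface at z = 0. Lengths are in m, angles in rad, forces in N, time in s.
With the tool pointing down it reaches from about 0.375 to 0.9 m from the base axis. Payload 3.1 kg.
Tool frame: the origin (TCP) lies at the very end of the fingers, on their centre line; the grasp point (between the pads) lies 19 mm behind it; z points along the fingers, y is the line along which they close (so a half turn about z gives the same grasp; the last joint's range is limited). The gripper opens to 87 mm and grips with 3 to 60 N. Pads are 19 mm wide; open, the fingers measure 117 mm over their backs; the gripper's body (75 mm by 190 mm) begins 51 mm behind the grasp point.
Start: joints at [-0.178, 0.527, 1.433, -0, 1.181, -0.178], TCP at [0.625, 0, 0.223] pointing down, gripper open.
Joint ranges: [-3.08, 3.08], [-0.75, 2.2], [0.22, 2.44], [-1.43, 4.57], [0, 2.65], [-2.85, 2.85]. Speed limits (rad/s): [2.79, 2.79, 3.14, 3.14, 3.14, 3.14].

## Interface

Orientations are given as a unit quaternion [x, y, z, w].
In Python, from rig import robot gives the robot as it stands. The module is installed in compiled form; this text tells all that it offers.
- The arm moves only by the tool servo_tool, never from a script. Its argument "rows" is one flat list of numbers, 5 for each row, row after row: the closure, from -1 (fully open) to 1 (shut), so that 0 is half open, then the shift along the tool's x, y, z in m, then the turn about the tool's z in degrees. A call has 1 to 5 rows; each row shifts and turns the commanded pose from where the row before left it, along the tool's axes as they then stand; what a row does not reach is not made up. A row lasts 1/12 s, in which the tool goes at most 41.7 mm and 7.16 degrees, less where a joint would pass 70% of its speed; a pose out of reach is approached as far as the arm can. A call with a gripper value outside its range is refused whole. The fingers move at their own pace and stop on an object; "newtons" is the grip in N (left out, the last holds). Time passes only in rows, so rows that do not move let the fingers close. It gives the time, the measured TCP pose, the force, the opening and the grip force at its end, in the units of the state.
- robot.get_obs(): the state, without advancing time (a new reading comes with each control period).
- robot.camera(name): name is "scene" or "side" or "wrist"; returns a dict with "pixels" (420x560x3 uint8, red, green, blue), "intrinsics" (3x3 intrinsics, pixels), "rvec" (rotation vector, rad) and "tvec" (3), from world to camera coordinates, as OpenCV has them; the wrist camera has in their place "mount" (4x4, takes a point from camera to tool coordinates, whose origin is the TCP and whose axes are the flange's). Camera axes: x right, y down, z forward; pixel columns grow to the right and rows downward; lengths in m; the calibration is good to about 2 mm. A picture is of the moment at which its call begins: read the wrist's pose just before it. There is no depth.
- robot.hand_in(): hands the job in; it is judged then, once.
Trained networks look in a picture, given as the dict that the camera call returned (one of the last four; its "shot" number tells which), for a name from the list of things; names that differ only in an ending like _2 or _b are one class to them, and where a whole thing is asked for, a point or a joint stands for the part that bears it (a point fixed in the world has none). Each returns a list of dicts, best first, with "score" (0 to 1); they miss things now and then, are a little off and sometimes report something else, mostly with a low value. They report only what shows in the picture. A call takes as long as a camera call.
- robot.spot_in(picture, query): "at" ([x, y, z] in m, in world coordinates, good to about 4 mm: the middle of the surface that is visible of it).
- robot.outline_of(picture, query): "region" (420x560 bool, what is visible of it).
- robot.place_of(picture, query): "at" ([x, y, z] in m, in world coordinates, good to about 4 mm: a listed point, or the origin of a listed thing).
The state is a dict: "time": time; "q": joint angles; "joint_velocities": joint speeds; "joint_torque": joint torques, N m; "position": TCP position; "tool_rot": TCP orientation; "ft_force": force on the tool from outside, world axes, zero at the start; "moment": the same for the moment, N m; "grip_width": finger opening in m; "grip_force": force on a finger pad.
Only numpy, scipy, OpenCV 4.12 (cv2) and the standard library are available. Lean on these libraries where they do the work, as an engineer would, in place of code of your own. Each camera call takes 0.05 s, during which the arm holds its last target. There are 200 camera calls.

## Task

Check the tilt gauge: pick the yellow-footed gauge up by its grip and set its notch level on the round bar of the spring-loaded pivot stud, then, keeping it bearing lightly on the sprung bar, rock it until its swinging pointer settles on the red mark. Finish while still holding it there, still in the gripper and resting on the bar; do not lay it over or shift the things standing round about.

Things in the scene. Friction and masses are not known exactly. Their poses are not given: they have to be found in the camera images.
- gauge: Loose tilt gauge, 0.25 to 0.4 kg, 40 (x) x 110 (y) x 182 (z) mm: yellow foot 24 high, upright round dial 110 across and 12 thick, 8 mm ahead (-x) of the middle, its centre 90 up, white face to -x, black grip block on top. Origin at the centre of the underside, z up; starts upright, face roughly toward the robot. Under it a V groove along its x (all 40 mm): 34 wide at the mouth, 12 deep
- grip (a point): Centre of the black rubber grip block on the gauge: 20 (x) x 26 (y) mm, from 144 to 182 mm above the gauge's underside, this point at 163. Taken across its 26 mm (fingers closing along the gauge's y) it cannot twist in the fingers as the gauge rocks
- notch (a point): Pivot point of the gauge: 1 mm above the centre of its underside. When the V groove is seated on the bar, this point lies on the bar's axis, and the gauge can rock about it
- stud_block: Pivot stud, fixed: dark block 60 (x) x 120 (y) mm with uneven shoulders (29 mm high at +y, 23 at -y); in the middle, up to 44 mm, a guide for the sprung stud: a bright steel bar, 18 mm in diameter and 60 long, along the block's x. Origin at the centre of the underside; yaw varies. The gauge goes on it with its x along the block's x, face toward the robot
- stud_bar (a point): Middle of the bar, on its axis, 62 mm above the worktop when free (top of the bar: 71 mm); goes down with the bar; axes as the block's
- pointer (a joint): Reading (rad) of the black pendulum pointer, hung from the dial's centre; it stays plumb, swings at about 3 Hz and dies down in a second or two. 0 with the gauge level; equals the gauge's roll, positive clockwise as seen from the face (about the gauge's +x: +y side up, -y side down)
- stud (a joint): How far the sprung bar is pressed down, m: 0 free, 0.006 at its stop; about 1.5 N starts it, 6 N reaches the stop. A few mm is a light touch that keeps the gauge bearing on it
- mark (a joint): Angle (rad) of the red mark on the dial's rim, same zero and sense as the pointer: the gauge must be rolled clockwise by this angle (10 to 21 degrees, different each time) for the pointer to hang on it. It stays where it is set. Dial ticks are 10 degrees apart, counted from straight down
- pointer_tip (a point): Lower tip of the pointer, 43 mm from the dial's centre (which is 90 mm above the gauge's underside)
- red_mark (a point): The red mark (6 mm wide, seen just outside the pointer's tip), its middle, at the same 43 mm radius; the pointer is on the mark where the two points meet
- beaker: Bystander: small empty glass beaker, 55 mm across, 71 mm tall; origin at the centre of the underside
- cylinder: Bystander: glass measuring cylinder with black foot, 52x60x173 mm; origin at the centre of the underside
- dish: Bystander: clear round dish, 60 across, 15 mm tall; origin at the centre of the underside
- timer: Bystander: white bench timer with coloured buttons, 52x66x21 mm; origin at the centre of the underside

How it is judged:
On the way, in this order (a step that is already met when the one before it is completed fails the run):
1. the gauge is lifted clear of the worktop (height (world z) of gauge above 0.03 m and contact force between the fingers and gauge above 1 N), for 0.1 s.
2. the gauge is set level on the bar, notch seated (pointer within 0.1 rad of zero) (x of notch in the frame of stud_bar between -0.02 and 0.02 m and y of notch in the frame of stud_bar between -0.005 and 0.005 m and z of notch in the frame of stud_bar between -0.004 and 0.004 m and contact force between gauge and stud_block above 0.3 N and contact force between the fingers and gauge above 1 N and value of joint pointer between -0.1 and 0.1 rad), for 0.2 s.
At the end, for the whole second after the job is handed in: Gauge at rest in the fingers (over 1 N), notch seated on the bar (pivot point within 5 mm across, 4 mm in height, 20 mm along, of the bar's middle; contact over 0.3 N), pointer tip within 3 mm of the red mark's middle and no longer swinging (under 0.3 rad/s) (x of notch in the frame of stud_bar between -0.02 and 0.02 m and y of notch in the frame of stud_bar between -0.005 and 0.005 m and z of notch in the frame of stud_bar between -0.004 and 0.004 m and contact force between gauge and stud_block above 0.3 N and contact force between the fingers and gauge above 1 N and distance between pointer_tip and red_mark below 0.003 m and velocity of joint pointer between -0.3 and 0.3 rad/s and linear speed of gauge below 0.02 m/s); the arm keeps its last pose, push and grip.
It fails at once if the gauge is laid over by more than 0.7 rad (angle between gauge's own z axis and vertical above 0.7 rad).
It fails at once if the gauge is forced onto the stud with more than 50 N (contact force between gauge and stud_block above 50 N).
It fails at once if a bystander (beaker, cylinder, dish, timer) is shifted by more than 3 cm (distance of any of beaker, cylinder, dish, timer from where it was at the start of the episode above 0.03 m).
It also fails if it takes over 48 s, if anything falls off the work surface, if the arm or the gripper's body presses on something with over 40 N, if the wrist force passes 120 N, or if a joint passes its speed limit or range.

## Working session

There is one attempt and no reset: what is moved stays moved. The work goes in short steps, Python scripts to look and compute and a tool call to move; the robot and the scene stay as the last step left them, time stands still between calls to the robot, and variables do not carry over. Pictures are saved under pics/ and viewed, at most 10 in all, crops included, and the job is handed in when it is done.

Besides the shell and the picture viewer there is one more tool, called in YAML: its name, and indented under it one key for each argument. servo_tool: Moves the arm, as the interface text tells. Its arguments: {"type":"object","properties":{"rows":{"type":"array","items":{"type":"number"}},"newtons":{"type":"number"}},"required":["rows"]}

```bash
mkdir -p pics
cat > h.py <<'E'
from rig import robot
import numpy as np, cv2
from scipy.spatial.transform import Rotation as R
def save(c,n,crop=None,f=1):
    p=c["pixels"][:,:,::-1]
    if crop: p=p[crop[1]:crop[3],crop[0]:crop[2]]
    cv2.imwrite(f"pics/{n}.png",cv2.resize(p,None,fx=f,fy=f,interpolation=cv2.INTER_CUBIC))
def proj(c,P):
    return cv2.projectPoints(np.array(P,float).reshape(-1,1,3),np.array(c["rvec"]),np.array(c["tvec"]),np.array(c["intrinsics"]),None)[0].reshape(-1,2)
E
python3 - <<'E'
from h import *
o=robot.get_obs(); print(o["position"],R.from_quat(o["tool_rot"]).as_matrix().round(3).tolist(),o["grip_width"])
ims=[]
for n in ["scene","side"]:
    c=robot.camera(n); ims.append(c["pixels"])
    print(n,"cam",(-R.from_rotvec(np.ravel(c["rvec"])).as_matrix().T@np.ravel(c["tvec"])).round(2))
    for q in ["gauge","grip","notch","stud_block","stud_bar","red_mark","pointer_tip","beaker","cylinder","dish","timer"]:
        r=robot.place_of(c,q)
        print(q,[(np.round(x["at"],4).tolist(),round(x["score"],2)) for x in r[:2]])
    save(c,n+"0")
im=np.vstack(ims)[:,:,::-1]
E
```

```text
[6.24292103e-01 1.64264835e-04 2.21589940e-01] [[-0.0, 1.0, -0.002], [1.0, 0.0, 0.0], [0.0, -0.002, -1.0]] 0.0869469567587491
scene cam [0.11 0.72 0.6 ]
gauge [([0.4949, 0.3067, 0.0013], 0.88)]
grip [([0.4978, 0.3077, 0.1605], 0.67), ([0.5361, 0.1032, 0.0001], 0.58)]
notch []
stud_block [([0.5352, 0.0974, 0.0006], 0.92)]
stud_bar [([0.5371, 0.1026, 0.0632], 0.76)]
red_mark [([0.5006, 0.3092, 0.1622], 0.21)]
pointer_tip [([0.4746, 0.3052, 0.0448], 0.56)]
beaker [([0.6922, 0.1847, -0.002], 0.81)]
cylinder [([0.6951, 0.3142, 0.0012], 0.9)]
dish [([0.689, 0.0786, -0.0045], 0.58)]
timer [([0.4104, 0.1884, 0.0009], 0.74)]
side cam [ 0.42 -0.58  0.55]
gauge [([0.4946, 0.3069, 0.0023], 0.73)]
grip [([0.4956, 0.3081, 0.1637], 0.55)]
notch [([0.4943, 0.3057, 0.0029], 0.7)]
stud_block [([0.5361, 0.1045, 0.0018], 0.68)]
stud_bar [([0.5371, 0.0988, 0.0564], 0.95)]
red_mark []
pointer_tip [([0.4813, 0.3027, 0.0448], 0.54), ([0.5383, 0.0999, 0.0581], 0.53)]
beaker [([0.6885, 0.1882, -0.0023], 0.61)]
cylinder [([0.6929, 0.3152, 0.0018], 0.88), ([0.4928, 0.308, 0.1648], 0.75)]
dish [([0.6925, 0.0765, -0.004], 0.83)]
timer [([0.4073, 0.1916, 0.0028], 0.67)]
```

View pics/scene0.png

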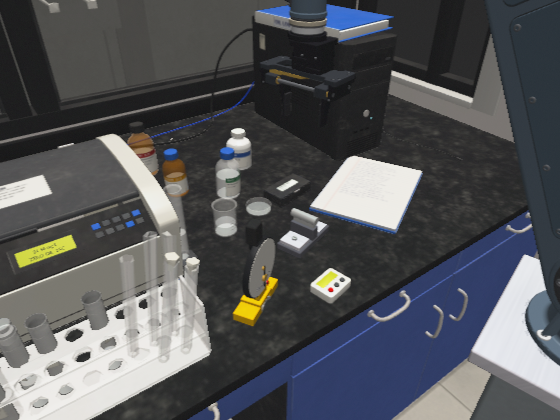

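View pics/side0.png

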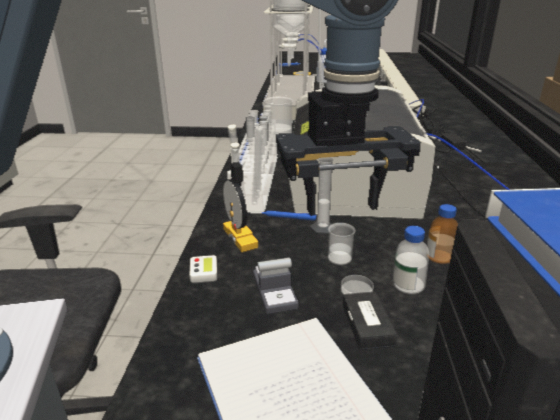

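```bash
cat >> h.py <<'E'
def box(x0,x1,y0,y1,z0,z1): return np.array([[x,y,z] for x in(x0,x1) for y in(y0,y1) for z in(z0,z1)])
t=np.linspace(0,2*np.pi,24)
def disc(x0,x1,r,zc): return np.array([[x,r*np.cos(a),zc+r*np.sin(a)] for x in(x0,x1) for a in t])
GAUGE=[box(-.02,.02,-.055,.055,0,.024),disc(-.014,-.002,.055,.09),box(-.01,.01,-.013,.013,.144,.182)]
STUD=[box(-.03,.03,0,.06,0,.029),box(-.03,.03,-.06,0,0,.023),disc(-.03,.03,.009,.062),box(-.02,.02,-.009,.009,0,.044)]
def fit(cms,parts,p0,z=0):
    from scipy.optimize import minimize
    def cost(p):
        s=0
        for c,m in cms:
            im=np.zeros((1680,2240),np.uint8)
            for b in parts:
                P=R.from_euler('z',p[2]).apply(b)+[p[0],p[1],z]
                cv2.fillConvexPoly(im,cv2.convexHull(np.round(proj(c,P)*4+1.5).astype(np.int32)),1)
            M=cv2.resize(m.astype(np.uint8),(2240,1680),interpolation=cv2.INTER_NEAREST)
            s+=1-(im&M).sum()/(im|M).sum()
        return s/len(cms)
    best=None
    for y0 in (-.5,-.2,.1,.4):
        q=np.array([p0[0],p0[1],y0])
        r=minimize(cost,q,method='Nelder-Mead',options=dict(initial_simplex=[q,q+[.008,0,0],q+[0,.008,0],q+[0,0,.25]],xatol=2e-4,fatol=1e-4,maxiter=80))
        if best is None or r.fun<best.fun: best=r
    return best.x.round(4),round(best.fun,3)
def ray(c,u,z=0):
    Rm=R.from_rotvec(np.ravel(c["rvec"])).as_matrix(); o=-Rm.T@np.ravel(c["tvec"])
    d=Rm.T@np.linalg.inv(c["intrinsics"])@[u[0],u[1],1]; return (o+d*(z-o[2])/d[2]).round(3)
E
python3 - <<'E'
from h import *
cs=[robot.camera(n) for n in("scene","side")]
for q,parts,p0 in(("gauge",GAUGE,(.495,.307)),("stud_block",STUD,(.536,.101))):
    cms=[]
    for c in cs:
        r=robot.outline_of(c,q)
        if r: print(q,r[0]["score"],r[0]["region"].sum()); cms.append((c,r[0]["region"]))
    print(q,"both",fit(cms,parts,p0),[fit([k],parts,p0) for k in cms])
c=cs[0]
print("rack corner",ray(c,(210,355)),ray(c,(195,300)),ray(c,(100,400)))
E
```

```text
gauge 0.82 2769
gauge 0.95 1660
gauge both (array([0.495 , 0.3055, 0.2818]), np.float64(0.088)) [(array([0.4976, 0.3025, 0.2961]), np.float64(0.062)), (array([0.4948, 0.3086, 0.2685]), np.float64(0.093))]
stud_block 0.6 1398
stud_block 0.69 1817
stud_block both (array([0.539 , 0.1031, 0.0427]), np.float64(0.125)) [(array([0.542 , 0.0985, 0.1336]), np.float64(0.111)), (array([0.538 , 0.1055, 0.038 ]), np.float64(0.07))]
rack corner [0.477 0.44  0.   ] [0.588 0.374 0.   ] [0.545 0.597 0.   ]
```

servo_tool:
  rows: [-1, 0.031, -0.013, -0.008, 0, -1, 0.031, -0.013, -0.008, 0, -1, 0.031, -0.013, -0.008, 0, -1, 0.031, -0.013, -0.008, 0, -1, 0.031, -0.013, -0.008, 0]

```text
time: 1.92
position: [0.5592, 0.1562, 0.2629]
tool_rot: [0.707, 0.707, 0.0, -0.0]
ft_force: [-0.2, -0.1, 0.0]
grip_width: 0.087
grip_force: 0.0
```

servo_tool:
  rows: [-1, 0.031, -0.013, 0, -4, -1, 0.032, -0.011, 0, -4, -1, 0.034, -0.008, 0, -4, -1, 0.034, -0.006, 0, -4, -1, 0.024, -0.002, 0, 0]

```text
time: 2.33
position: [0.498, 0.3068, 0.2627]
tool_rot: [0.6, 0.8, 0.0, -0.0]
ft_force: [0.1, -0.6, 1.3]
grip_width: 0.087
grip_force: 0.0
```

```bash
cat >> h.py <<'E'
def wcam():
    o=robot.get_obs(); c=robot.camera("wrist")
    T=np.eye(4); T[:3,:3]=R.from_quat(o["tool_rot"]).as_matrix(); T[:3,3]=o["position"]
    W=np.linalg.inv(T@np.array(c["mount"]))
    c["rvec"]=R.from_matrix(W[:3,:3]).as_rotvec(); c["tvec"]=W[:3,3]
    return c
def yaw(o): m=R.from_quat(o["tool_rot"]).as_matrix(); return np.arctan2(m[1,1],m[0,1])  # tool y vs world x
def st():
    o=robot.get_obs(); print("t",round(o["time"],2),"p",o["position"].round(4),"yaw",round(float(yaw(o)),3),"f",np.round(o["ft_force"],2),"m",np.round(o["moment"],2),"w",round(o["grip_width"],4),"g",np.round(o["grip_force"],1))
E
python3 - <<'E'
from h import *
np.set_printoptions(suppress=True); 
robot_o=robot.get_obs(); robot_o={k:np.asarray(v) for k,v in robot_o.items()}; print(robot_o)
c=wcam(); save(c,"w1")
for q in("gauge","grip","pointer","stud_block"):
    print(q,[(np.round(x["at"],4).tolist(),round(x["score"],2)) for x in robot.place_of(c,q)[:2]] if q!="pointer" else "")
r=robot.outline_of(c,"gauge")
if r: print(fit([(c,r[0]["region"])],GAUGE,(.495,.307)))
E
```

```text
{'time': array(2.3333), 'q': array([0.36072052, 0.42935853, 1.48880154, 0.00107619, 1.22352732,
       0.07719169]), 'joint_velocities': array([ 0.48298075,  0.07456234, -0.12548687, -0.0254342 ,  0.04553333,
        0.55427101]), 'joint_torque': array([ -1.3358162 , -40.74187517, -17.87768841,   0.1504471 ,
         0.0416788 ,  -0.60362661]), 'position': array([0.49797036, 0.3068126 , 0.26273936]), 'tool_rot': array([ 0.60025253,  0.79981038,  0.00023155, -0.00045236]), 'ft_force': array([ 0.08776974, -0.62482056,  1.25389358]), 'moment': array([-0.01623488, -0.08744436,  0.01276675]), 'grip_force': array(0.), 'grip_width': array(0.08696433)}
gauge [([0.4952, 0.3099, 0.0006], 0.66)]
grip []
pointer 
stud_block [([0.5413, 0.1018, 0.0021], 0.68)]
(array([0.4947, 0.3056, 0.2832]), np.float64(0.042))
```

View pics/w1.png

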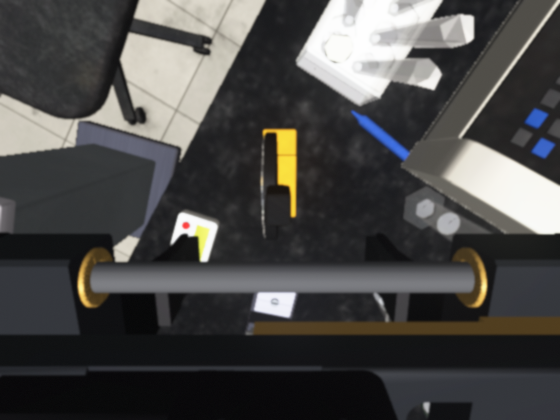

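servo_tool:
  rows: [-1, 0, -0.003, 0.03, 0, -1, 0, 0, 0.03, 0, -1, 0, 0, 0.025, 0, -1, 0, 0, 0.015, 0, -1, 0, 0, 0, 0]

```text
time: 3.0
position: [0.4951, 0.3008, 0.1589]
tool_rot: [0.603, 0.798, -0.004, -0.002]
ft_force: [-0.1, 0.0, -0.3]
grip_width: 0.0867
grip_force: 0.0
```

Run:
```python
from h import *
st(); c=robot.camera("scene"); d=robot.camera("side")
save(c,"a",(180,130,380,330),2); save(d,"b",(160,100,360,300),2)
cv2.imwrite("pics/ab.png",np.hstack([cv2.imread("pics/a.png"),cv2.imread("pics/b.png")]))
```

```text
t 3.0 p [0.4951 0.3008 0.1589] yaw 0.277 f [-0.06  0.04 -0.34] m [ 0.05 -0.02 -0.  ] w 0.0867 g 0.0
```

View pics/ab.png

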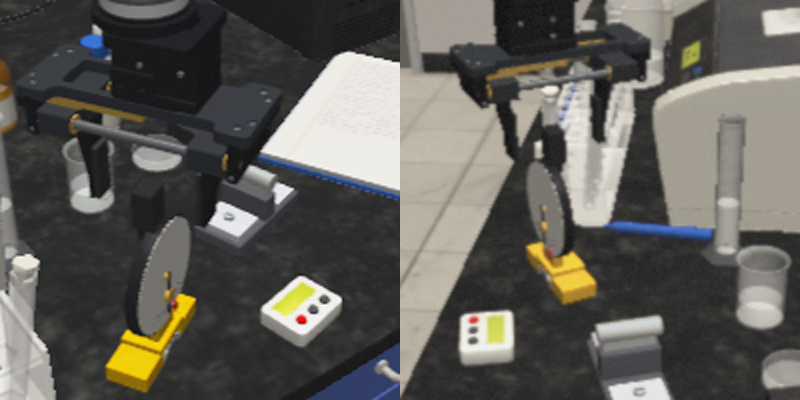

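servo_tool:
  rows: [-1, 0, 0, 0, 0, -1, 0, 0, 0, 0]

```text
time: 3.27
position: [0.4982, 0.3034, 0.1642]
tool_rot: [0.602, 0.798, 0.001, 0.001]
ft_force: [-0.2, -0.4, -0.1]
grip_width: 0.0869
grip_force: 0.0
```

Run:
```python
from h import *
st(); o=robot.get_obs(); print(R.from_quat(o["tool_rot"]).as_matrix().round(4).tolist(),o["q"].round(4), o["joint_velocities"].round(3))
```

```text
t 3.27 p [0.4982 0.3034 0.1642] yaw 0.278 f [-0.2  -0.42 -0.13] m [0.04 0.06 0.02] w 0.0869 g 0.0
[[-0.2749, 0.9615, 0.0032], [0.9615, 0.2749, 0.0011], [0.0002, 0.0034, -1.0]] [ 3.5560e-01  5.4330e-01  1.5993e+00 -1.0000e-04  9.9570e-01  7.7200e-02] [ 0.006 -0.004  0.004 -0.001 -0.003 -0.001]
```

servo_tool:
  rows: [-1, 0.003, -0.003, 0.008, 0, -1, 0, 0, 0.008, 0, -1, 0, 0, 0, 0, 0.5, 0, 0, 0, 0, 1, 0, 0, 0, 0]
  newtons: 12

```text
time: 3.68
position: [0.493, 0.3056, 0.1464]
tool_rot: [0.602, 0.799, -0.0, -0.0]
ft_force: [-0.6, 0.4, 0.3]
grip_width: 0.0799
grip_force: 0.0
```

servo_tool:
  rows: [1, 0, 0, 0, 0, 1, 0, 0, 0, 0, 1, 0, 0, 0, 0, 1, 0, 0, 0, 0]

```text
time: 4.02
position: [0.4932, 0.3055, 0.1467]
tool_rot: [0.602, 0.799, 0.0, 0.0]
ft_force: [0.8, 0.7, -0.1]
grip_width: 0.055
grip_force: 0.0
```

servo_tool:
  rows: [1, 0, 0, -0.002, 0, 1, 0, 0, 0, 0, 1, 0, 0, 0, 0, 1, 0, 0, 0, 0, 1, 0, 0, 0, 0]

```text
time: 4.43
position: [0.4931, 0.3055, 0.1486]
tool_rot: [0.602, 0.799, 0.0, 0.0]
ft_force: [0.3, 1.2, 0.4]
grip_width: 0.0217
grip_force: 0.2
```

servo_tool:
  rows: [1, 0, 0, 0, 0, 1, 0, 0, 0, 0, 1, 0, 0, 0, 0]

```text
time: 4.68
position: [0.4932, 0.3056, 0.1485]
tool_rot: [0.602, 0.799, 0.0, 0.0]
ft_force: [-0.2, 0.6, -1.2]
grip_width: 0.0201
grip_force: 12.0
```

servo_tool:
  rows: [1, 0, 0, -0.01, 0, 1, 0, 0, -0.025, 0, 1, 0, 0, -0.035, 0, 1, 0, 0, -0.025, 0, 1, 0, 0, -0.015, 0]

```text
time: 5.1
position: [0.4938, 0.3059, 0.2618]
tool_rot: [0.602, 0.799, 0.002, 0.001]
ft_force: [1.8, 0.9, -3.8]
grip_width: 0.0202
grip_force: 12.0
```

servo_tool:
  rows: [1, 0, 0, 0, 0, 1, 0, 0, 0, 0, 1, 0, 0, 0, 0, 1, 0, 0, 0, 0, 1, 0, 0, 0, 0]

```text
time: 5.52
position: [0.492, 0.3051, 0.2567]
tool_rot: [0.602, 0.799, -0.002, -0.001]
ft_force: [0.2, -0.2, -3.8]
grip_width: 0.0196
grip_force: 12.0
```

Run:
```python
from h import *
st()
c=robot.camera("scene"); d=robot.camera("side"); w=wcam(); o=robot.get_obs()
save(c,"a",(180,80,380,280),2); save(d,"b",(160,80,360,280),2)
cv2.imwrite("pics/ab2.png",np.hstack([cv2.imread("pics/a.png"),cv2.imread("pics/b.png")]))
for k,n in((c,"scene"),(d,"side"),(w,"wrist")):
  for q in("gauge","grip","notch","stud_block","stud_bar","red_mark","pointer_tip"):
    print(n,q,[(np.round(x["at"],4).tolist(),round(x["score"],2)) for x in robot.place_of(k,q)[:2]])
cms=[]
for k in(c,d,w):
    r=robot.outline_of(k,"stud_block")
    if r: print(r[0]["score"],fit([(k,r[0]["region"])],STUD,(.538,.102))); cms.append((k,r[0]["region"]))
print(fit(cms,STUD,(.538,.102)))
```

```text
t 5.52 p [0.492  0.3051 0.2567] yaw 0.279 f [ 0.16 -0.18 -3.84] m [ 0.05 -0.05 -0.03] w 0.0196 g 12.0
scene gauge [([0.4886, 0.3036, 0.1112], 0.69)]
scene grip [([0.4947, 0.3049, 0.2717], 0.92)]
scene notch [([0.4953, 0.3062, 0.109], 0.77)]
scene stud_block []
scene stud_bar [([0.5316, 0.1023, 0.0634], 0.68), ([0.6947, 0.1875, -0.0039], 0.15)]
scene red_mark [([0.4933, 0.3023, 0.1119], 0.49), ([0.6938, 0.1845, 0.0032], 0.34)]
scene pointer_tip [([0.4735, 0.3011, 0.1527], 0.52)]
side gauge [([0.4898, 0.305, 0.1112], 0.83)]
side grip [([0.4905, 0.3096, 0.2682], 0.9), ([0.6895, 0.1885, -0.0052], 0.57)]
side notch [([0.4894, 0.3051, 0.1119], 0.87)]
side stud_block [([0.5376, 0.1055, 0.0021], 0.88)]
side stud_bar [([0.5401, 0.0999, 0.0616], 0.81)]
side red_mark [([0.4798, 0.3025, 0.1527], 0.7)]
side pointer_tip [([0.484, 0.3016, 0.1533], 0.36)]
wrist gauge [([0.4913, 0.3055, 0.1074], 0.57)]
wrist grip [([0.4929, 0.3059, 0.2743], 0.96)]
wrist notch [([0.4944, 0.3064, 0.1091], 0.6)]
wrist stud_block [([0.5406, 0.1053, -0.0037], 0.61)]
wrist stud_bar [([0.4928, 0.3059, 0.1126], 0.45)]
wrist red_mark []
wrist pointer_tip []
0.81 (array([0.5411, 0.0989, 0.1076]), np.float64(0.102))
0.88 (array([0.5384, 0.1049, 0.043 ]), np.float64(0.066))
0.91 (array([0.553 , 0.0652, 0.2314]), np.float64(0.85))
(array([0.5382, 0.1029, 0.0661]), np.float64(0.363))
```

View pics/ab2.png

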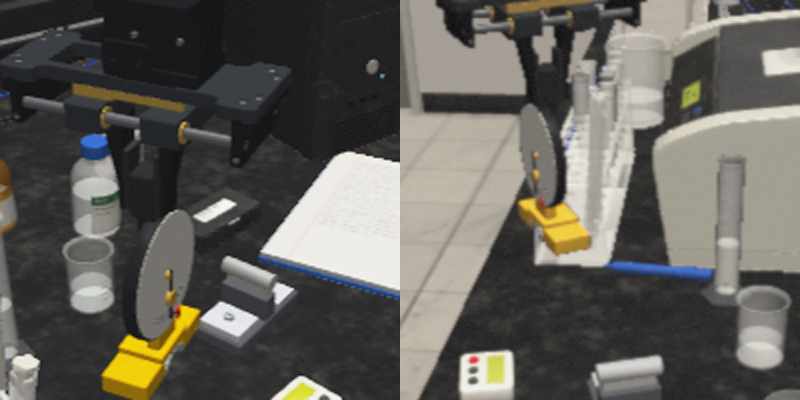

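Run:
```python
from h import *
c=robot.camera("scene"); d=robot.camera("side")
tiles=[]
for k in(c,d):
    for q in("stud_bar","stud"):
        r=robot.outline_of(k,q); print(q,[(x["score"],x["region"].sum()) for x in r[:2]])
    u=proj(k,[.538,.103,.035])[0].astype(int); s=8
    x0,y0=u[0]-25,u[1]-25
    p=cv2.resize(k["pixels"][y0:y0+50,x0:x0+50,::-1],None,fx=s,fy=s,interpolation=cv2.INTER_CUBIC)
    for y,col in((.043,(0,0,255)),(.107,(0,255,0))):
        T=lambda P:(proj(k,R.from_euler('z',y).apply(P)+[.539,.103,0])-[x0-.5,y0-.5])*s
        cv2.polylines(p,[T(np.array([[-.03,0,.071],[.03,0,.071]])).astype(np.int32)],False,col,1)
        cv2.polylines(p,[T(np.array([[-.03,-.06,.023],[.03,-.06,.023],[.03,0,.023]])).astype(np.int32)],False,col,1)
        cv2.polylines(p,[T(np.array([[-.03,.0,.029],[-.03,.06,.029],[.03,.06,.029]])).astype(np.int32)],False,col,1)
    tiles.append(p)
cv2.imwrite("pics/stud.png",np.hstack(tiles))
```

```text
stud_bar [(0.75, np.int64(311))]
stud [(0.52, np.int64(241))]
stud_bar [(0.77, np.int64(492)), (0.37, np.int64(482))]
stud [(0.85, np.int64(429)), (0.39, np.int64(1818))]
```

View pics/stud.png

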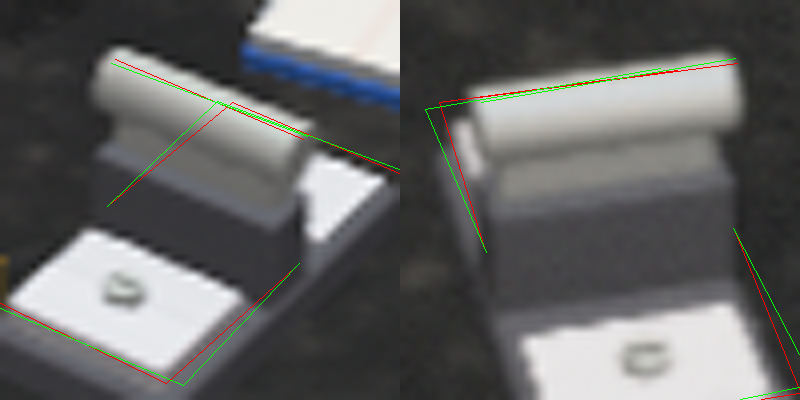

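Run:
```python
from h import *
from scipy.optimize import least_squares
obs=[]
for n,(a,b) in(("scene",(130,290)),("side",(500,720))):
    k=robot.camera(n); u=proj(k,[.538,.103,.035])[0].astype(int); x0,y0=u[0]-25,u[1]-25
    off=0 if n=="scene" else 400
    g=cv2.cvtColor(k["pixels"],cv2.COLOR_RGB2GRAY).astype(float); G=np.gradient(g,axis=0)
    pts=[]
    l=(lambda t:48+(t-118)*.379) if n=="scene" else (lambda t:86-(t-480)*.122)
    for col in range(int(x0+(a-off)/8),int(x0+(b-off)/8)+1):
        r=y0+l((col+.5-x0)*8+off)/8-.5; rr=np.arange(int(round(r))-2,int(round(r))+3)
        w=np.clip(G[rr,col],0,None); pts.append((col,(w*rr).sum()/w.sum()))
    pts=np.array(pts); m=np.polyfit(pts[:,0],pts[:,1],1); print(n,m,np.std(pts[:,1]-np.polyval(m,pts[:,0])))
    obs.append((k,m,pts[:,0].min(),pts[:,0].max()))
cyl=lambda p:[R.from_euler('z',p[2]).apply(np.array([[x,.009*np.cos(a),.062+.009*np.sin(a)] for a in np.linspace(0,2*np.pi,73)]))+[.539,p[1],p[0]] for x in(-.025,.025)]
def top(k,p,cols):
    e=[proj(k,q) for q in cyl(p)]
    # topmost generator: minimise image row at fixed column
    best=np.full(2,1e9)
    for A,B in zip(*e):
        s=(B[1]-A[1])/(B[0]-A[0]); best=np.minimum(best,A[1]+s*(cols-A[0]))
    return best
def res(p): return np.concatenate([top(k,p,np.array([a,b],float))-np.polyval(m,[a,b]) for k,m,a,b in obs])
for dz in(True,False):
    r=least_squares(lambda p:res(p) if dz else res([0,*p]),[0,.103,.07] if dz else [.103,.07],diff_step=1e-3); print(r.x.round(4),r.fun.round(2))
for (k,m,a,b),ends in zip(obs,(((95,75),(312,140)),((472,110),(742,95)))):
    u=proj(k,[.538,.103,.035])[0].astype(int); off=0 if k is obs[0][0] else 400
    print([ray(k,(u[0]-25+(e[0]-off)/8-.5,u[1]-25+e[1]/8-.5),.062) for e in ends])
```

```text
scene [ 0.40511928 88.37170673] 0.07512196068940495
side [-1.38127707e-01  2.97157150e+02] 0.0899833758306938
[0.0018 0.1018 0.0561] [-0.05  0.05  0.05 -0.05]
[0.102  0.0536] [0.68 0.83 0.8  0.74]
[array([0.576, 0.103, 0.062]), array([0.514, 0.09 , 0.062])]
[array([0.508, 0.11 , 0.062]), array([0.57 , 0.104, 0.062])]
```

servo_tool:
  rows: [1, 0, 0, 0, 6.4, 1, 0, 0, 0, 6.4, 1, -0.012, 0.002, 0, 0, 1, -0.02, 0.0035, 0, 0, 1, -0.024, 0.0045, 0, 0]

```text
time: 7.68
position: [0.506, 0.2498, 0.2585]
tool_rot: [0.685, 0.729, -0.0, 0.0]
ft_force: [0.9, 0.6, -4.0]
grip_width: 0.02
grip_force: 12.0
```

servo_tool:
  rows: [1, -0.025, 0.0045, 0, 0, 1, -0.025, 0.0045, 0, 0, 1, -0.025, 0.0045, 0, 0, 1, -0.025, 0.0045, 0, 0, 1, -0.02, 0.004, 0, 0]

```text
time: 8.1
position: [0.5351, 0.1287, 0.2587]
tool_rot: [0.686, 0.727, -0.0, 0.001]
ft_force: [-0.3, -0.8, -3.3]
grip_width: 0.0202
grip_force: 12.0
```

servo_tool:
  rows: [1, -0.015, 0.003, 0, 0, 1, -0.01, 0.002, 0, 0, 1, -0.004, 0, 0, 0, 1, 0, 0, 0, 0, 1, 0, 0, 0, 0]

```text
time: 8.52
position: [0.5411, 0.1032, 0.2585]
tool_rot: [0.687, 0.727, 0.0, -0.0]
ft_force: [0.2, 0.9, -3.5]
grip_width: 0.0202
grip_force: 12.0
```

servo_tool:
  rows: [1, 0, 0, 0, 0, 1, 0, 0, 0, 0, 1, 0, 0, 0, 0, 1, 0, 0, 0, 0]

```text
time: 8.85
position: [0.5413, 0.1035, 0.2586]
tool_rot: [0.687, 0.727, 0.0, -0.0]
ft_force: [-0.4, 0.2, -3.7]
grip_width: 0.02
grip_force: 12.0
```

Run:
```python
from h import *
st()
c=robot.camera("scene"); d=robot.camera("side")
tl=[]
for k,n in((c,"scene"),(d,"side")):
    for q in("gauge","grip","notch","pointer_tip","red_mark","stud_bar"):
        print(n,q,[(np.round(x["at"],4).tolist(),round(x["score"],2)) for x in robot.place_of(k,q)[:1]])
    r=robot.outline_of(k,"gauge")
    u=proj(k,[.54,.1,.14])[0].astype(int); save(k,"t",(u[0]-50,u[1]-65,u[0]+50,u[1]+65),4); tl.append(cv2.imread("pics/t.png"))
cv2.imwrite("pics/over.png",np.hstack(tl))
```

```text
t 8.85 p [0.5413 0.1035 0.2586] yaw 0.057 f [-0.38  0.17 -3.67] m [-0.03 -0.02 -0.05] w 0.02 g 12.0
scene gauge []
scene grip [([0.5459, 0.1057, 0.2726], 0.76)]
scene notch [([0.4088, 0.1892, 0.0003], 0.27)]
scene pointer_tip [([0.5214, 0.1032, 0.1572], 0.58)]
scene red_mark [([0.5447, 0.1036, 0.2716], 0.4)]
scene stud_bar [([0.541, 0.1073, 0.1145], 0.67)]
side gauge [([0.54, 0.1083, 0.1108], 0.89)]
side grip [([0.5422, 0.1071, 0.2735], 0.78)]
side notch [([0.5397, 0.1081, 0.1137], 0.57)]
side pointer_tip [([0.5291, 0.1065, 0.1549], 0.6)]
side red_mark []
side stud_bar [([0.5381, 0.102, 0.0582], 0.77)]
```

View pics/over.png

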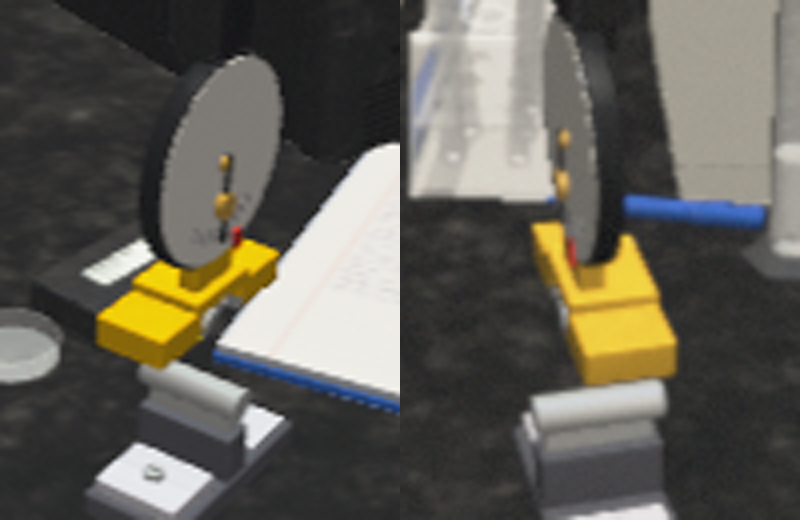

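servo_tool:
  rows: [1, -0.0015, 0, 0.01, 0, 1, 0, 0, 0.014, 0, 1, 0, 0, 0.012, 0, 1, 0, 0, 0.007, 0, 1, 0, 0, 0.002, 0]

```text
time: 10.07
position: [0.5403, 0.1013, 0.2116]
tool_rot: [0.687, 0.727, -0.001, -0.001]
ft_force: [-0.6, -0.7, -4.1]
grip_width: 0.0196
grip_force: 12.0
```

servo_tool:
  rows: [1, 0, 0, 0, 0, 1, 0, 0, 0.001, 0, 1, 0, 0, 0.001, 0, 1, 0, 0, 0, 0, 1, 0, 0, 0, 0]

```text
time: 10.48
position: [0.5418, 0.1014, 0.212]
tool_rot: [0.687, 0.727, 0.0, 0.0]
ft_force: [-0.2, -0.5, -4.1]
grip_width: 0.0201
grip_force: 12.0
```

Run:
```python
from h import *
st()
```

```text
t 10.48 p [0.5418 0.1014 0.212 ] yaw 0.056 f [-0.17 -0.55 -4.08] m [-0.01 -0.04  0.03] w 0.0201 g 12.0
```

servo_tool:
  rows: [1, 0, 0, 0.001, 0, 1, 0, 0, 0.001, 0, 1, 0, 0, 0.001, 0, 1, 0, 0, 0, 0, 1, 0, 0, 0, 0]

```text
time: 10.9
position: [0.5419, 0.1013, 0.2089]
tool_rot: [0.687, 0.727, 0.0, 0.0]
ft_force: [0.1, -0.1, -0.9]
grip_width: 0.0197
grip_force: 12.0
```

servo_tool:
  rows: [1, 0, 0, 0.001, 0, 1, 0, 0, 0.0005, 0, 1, 0, 0, 0, 0, 1, 0, 0, 0, 0]

```text
time: 11.23
position: [0.5419, 0.1013, 0.2073]
tool_rot: [0.687, 0.727, 0.0, 0.0]
ft_force: [0.9, -1.0, 0.3]
grip_width: 0.02
grip_force: 12.0
```

```bash
cat >> h.py <<'E'
def face(k,u,org,yw,xf=-.014):
    # pixel -> (y,z) on face plane in un-rolled gauge frame relative to dial centre 90 up
    Rm=R.from_rotvec(np.ravel(k["rvec"])).as_matrix(); o=-Rm.T@np.ravel(k["tvec"])
    d=Rm.T@np.linalg.inv(k["intrinsics"])@[u[0],u[1],1]
    Z=R.from_euler('z',yw).inv(); o=Z.apply(o-org); d=Z.apply(d)
    p=o+d*(xf-o[0])/d[0]; return p[1:]
def red(k,box_):
    h=cv2.cvtColor(k["pixels"],cv2.COLOR_RGB2HSV).astype(int); x0,y0,x1,y1=box_
    m=np.zeros(h.shape[:2],bool); s=h[y0:y1,x0:x1]
    m[y0:y1,x0:x1]=((s[...,0]<6)|(s[...,0]>172))&(s[...,1]>140)&(s[...,2]>80)
    v,u=np.nonzero(m); return u,v
def dial(k,org,yw):
    """red mark centroid and dial ellipse centre on face plane, mm"""
    u=proj(k,R.from_euler('z',yw).apply([-.014,0,.09])+org)[0].astype(int)
    uu,vv=red(k,(u[0]-35,u[1]-30,u[0]+35,u[1]+40))
    r=face(k,(uu.mean(),vv.mean()),org,yw) if len(uu) else None
    return r,len(uu)
E
python3 - <<'E'
from h import *
st()
org=np.array([.5405,.102,.0575]); yw=.056
tl=[]
for n in("scene","side"):
    k=robot.camera(n); r,nn=dial(k,org,yw); print(n,nn,r, np.degrees(np.arctan2(-r[0],.09-r[1])) if nn else "")
    for q in("pointer_tip","red_mark","notch","grip"): print(q,[(np.round(x["at"],4).tolist(),round(x["score"],2)) for x in robot.place_of(k,q)[:1]])
    # rectify the face: 110x110 mm at 3.5 px/mm
    P=R.from_euler('z',yw).apply(np.array([[-.014,.057,.147],[-.014,-.057,.147],[-.014,-.057,.033],[-.014,.057,.033]]))+org
    H=cv2.getPerspectiveTransform(proj(k,P).astype(np.float32),np.float32([[0,0],[399,0],[399,399],[0,399]]))
    im=cv2.warpPerspective(k["pixels"][:,:,::-1],H,(400,400),flags=cv2.INTER_CUBIC)
    cv2.circle(im,(200,200),193,(0,255,0),1); cv2.circle(im,(200,200),151,(255,255,0),1)
    tl.append(im)
cv2.imwrite("pics/rect.png",np.hstack(tl))
E
```

```text
t 11.23 p [0.5419 0.1013 0.2073] yaw 0.056 f [ 0.87 -1.03  0.3 ] m [-0.2  -0.09 -0.04] w 0.02 g 12.0
scene 6 [-0.01183424  0.04868755] 15.984733119610425
pointer_tip [([0.5203, 0.1018, 0.1028], 0.51)]
red_mark [([0.5388, 0.1044, 0.0591], 0.43)]
notch [([0.5443, 0.1011, 0.057], 0.91)]
grip [([0.5453, 0.1009, 0.2226], 0.94)]
side 5 [-0.00643082  0.04110223] 7.492286108970878
pointer_tip [([0.5304, 0.1032, 0.1042], 0.47)]
red_mark []
notch [([0.5398, 0.1061, 0.0615], 0.85)]
grip [([0.5449, 0.1023, 0.2228], 0.97)]
```

View pics/rect.png

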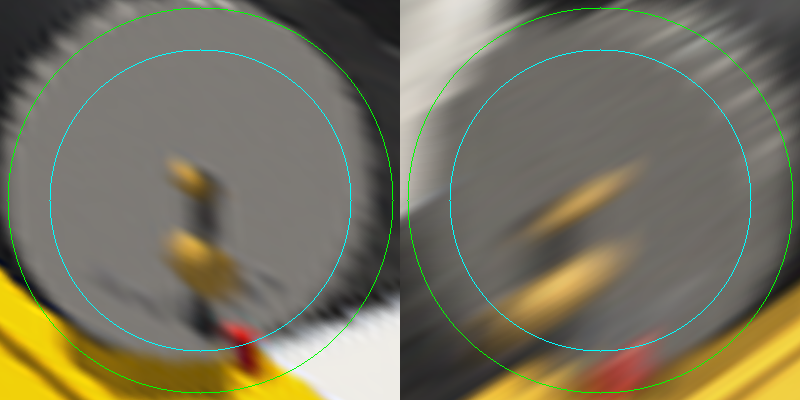

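servo_tool:
  rows: [1, -0.0029, 0, 0, 0, 1, -0.0029, 0, 0.0001, 0, 1, -0.0029, 0, 0.0001, 0, 1, -0.0029, 0, 0.0002, 0, 1, -0.0029, 0, 0.0002, 0]

```text
time: 12.15
position: [0.5422, 0.0868, 0.2063]
tool_rot: [0.687, 0.726, 0.0, -0.0]
ft_force: [0.9, 1.1, 0.9]
grip_width: 0.02
grip_force: 12.0
```

servo_tool:
  rows: [1, -0.0029, 0, 0.0003, 0, 1, -0.0029, 0, 0.0003, 0, 1, -0.0029, 0, 0.0004, 0, 1, -0.0029, 0, 0.0004, 0, 1, 0, 0, 0, 0]

```text
time: 12.57
position: [0.5428, 0.0747, 0.2049]
tool_rot: [0.687, 0.726, -0.0, -0.0]
ft_force: [0.8, -0.0, 0.2]
grip_width: 0.0197
grip_force: 12.1
```

servo_tool:
  rows: [1, -0.0028, 0, 0.0005, 0, 1, -0.0028, 0, 0.0006, 0, 1, -0.0028, 0, 0.0006, 0, 1, -0.0028, 0, 0.0006, 0, 1, 0, 0, 0, 0]

```text
time: 12.98
position: [0.5435, 0.0636, 0.2026]
tool_rot: [0.687, 0.726, -0.0, -0.0]
ft_force: [-0.5, 1.1, -0.0]
grip_width: 0.0198
grip_force: 12.5
```

servo_tool:
  rows: [1, 0, 0, 0, 0, 1, 0, 0, 0, 0, 1, 0, 0, 0, 0, 1, 0, 0, 0, 0, 1, 0, 0, 0, 0]

```text
time: 13.4
position: [0.5435, 0.064, 0.2028]
tool_rot: [0.687, 0.727, -0.0, 0.0]
ft_force: [-1.0, -0.8, -0.1]
grip_width: 0.0198
grip_force: 12.5
```

servo_tool:
  rows: [1, 0, 0, 0, 0, 1, 0, 0, 0, 0, 1, 0, 0, 0, 0, 1, 0, 0, 0, 0, 1, 0, 0, 0, 0]

```text
time: 13.82
position: [0.5435, 0.0641, 0.2027]
tool_rot: [0.687, 0.727, -0.0, 0.0]
ft_force: [-0.5, -1.3, -0.5]
grip_width: 0.02
grip_force: 12.5
```

```bash
cat > rect.py <<'E'
from h import *
import sys
def go(name):
    st(); y=float(robot.get_obs()["position"][1]); a=np.arcsin((.1013-y)/.1665); print("roll est deg",np.degrees(a).round(2))
    org=np.array([.5405,.102,.0575]); yw=.056; tl=[]
    for n in("scene","side"):
        k=robot.camera(n)
        r=robot.outline_of(k,"gauge")
        c0=np.array([-.017,.089*np.sin(a),.001+.089*np.cos(a)])*[1,-1,1]
        c=R.from_euler('z',yw).apply(c0)+org
        for q in("pointer_tip","red_mark","notch","grip"): print(n,q,[(np.round(x["at"],4).tolist(),round(x["score"],2)) for x in robot.place_of(k,q)[:1]])
        uu,vv=red(k,tuple(int(v) for v in(*(proj(k,c)[0]-[35,30]),*(proj(k,c)[0]+[35,45]))))
        if len(uu): print(n,"red yz rel centre mm",len(uu),((face(k,(uu.mean(),vv.mean()),org,yw,-.017)-c0[1:])*1e3).round(1))
        u=proj(k,c)[0].astype(int); save(k,"t",(u[0]-25,u[1]-20,u[0]+25,u[1]+42),8); t0=cv2.imread("pics/t.png")
        s=.04; P=R.from_euler('z',yw).apply(c0+np.array([[0,s,.02],[0,-s,.02],[0,-s,-.06],[0,s,-.06]]))+org
        H=cv2.getPerspectiveTransform(proj(k,P).astype(np.float32),np.float32([[0,0],[399,0],[399,399],[0,399]]))
        t1=cv2.warpPerspective(k["pixels"][:,:,::-1],H,(400,400),flags=cv2.INTER_CUBIC)
        tl.append(t0 if n=="scene" else t0); 
        if n=="scene": rect=t1
    t=np.zeros((496,800,3),np.uint8); t[:496,:400]=tl[0]; t[:400,400:]=rect
    cv2.imwrite(f"pics/{name}.png",t)
go(sys.argv[1])
E
python3 rect.py r1
```

```text
t 13.82 p [0.5435 0.0641 0.2027] yaw 0.056 f [-0.5  -1.34 -0.51] m [-0.19  0.13  0.07] w 0.02 g 12.5
roll est deg 12.92
scene pointer_tip [([0.5251, 0.081, 0.1041], 0.62)]
scene red_mark []
scene notch [([0.5418, 0.1005, 0.0588], 0.67)]
scene grip [([0.5464, 0.0626, 0.2175], 0.58)]
scene red yz rel centre mm 7 [  0.8 -41.7]
side pointer_tip [([0.5327, 0.0826, 0.1023], 0.63)]
side red_mark []
side notch [([0.5407, 0.1036, 0.0623], 0.78)]
side grip [([0.5436, 0.0654, 0.2155], 0.59)]
side red yz rel centre mm 3 [ -6.4 -41.7]
```

View pics/r1.png

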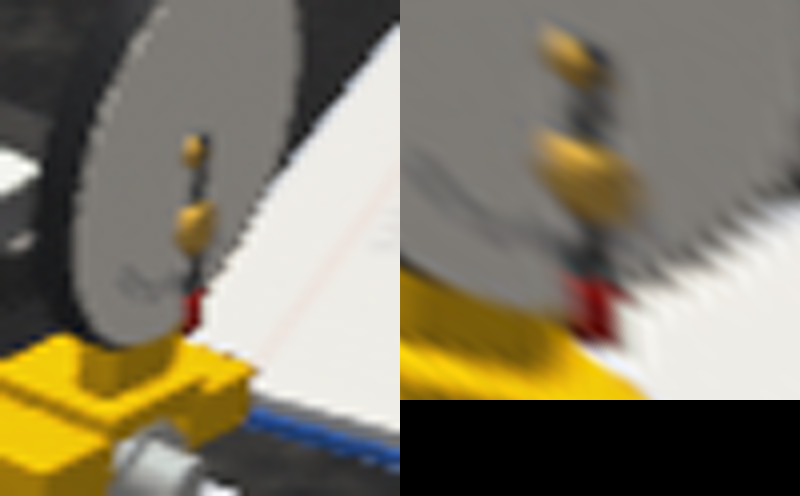

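Run:
```python
from h import *
np.set_printoptions(linewidth=200)
a=np.radians(12.9); org=np.array([.5405,.102,.0575]); yw=.056
tl=[]
for n in("scene","side"):
    k=robot.camera(n)
    T=lambda x,y,z:proj(k,R.from_euler('z',yw).apply([x,-.089*np.sin(a)+y,.001+.089*np.cos(a)+z])+org)[0]
    tip=T(-.017,0,-.043); print(n,"tip",tip.round(1),"d/dy mm",((T(-.017,.005,-.043)-tip)/5).round(2),"d/dz",((T(-.017,0,-.038)-tip)/5).round(2),"proud/mm",((T(-.022,0,-.043)-tip)/5).round(2))
    u=tip.astype(int); w,h=14,18
    p=k["pixels"][u[1]-h:u[1]+h-6,u[0]-w:u[0]+w].astype(int); g=p.mean(2).astype(int); rd=p[...,0]-p[...,1]
    print("gray rows",u[1]-10,"cols",u[0]-6); print(g[h-10:h+8,w-6:w+8]); print("R-G"); print(rd[h-10:h+8,w-6:w+8])
    tl.append(cv2.resize(np.ascontiguousarray(p[...,::-1].astype(np.uint8)),None,fx=14,fy=14,interpolation=cv2.INTER_CUBIC))
cv2.imwrite("pics/tip.png",np.hstack(tl))
```

```text
scene tip [316.9 199.5] d/dy mm [-0.26  0.21] d/dz [ 0.03 -0.4 ] proud/mm [0.41 0.16]
gray rows 189 cols 310
[[121 122 121 121 119 116 106  86  79  90 111 122 121 114]
 [122 122 122 122 112  94  86  78  79  91 109 122 122 188]
 [122 122 121 122 113  93  80  77  90 104 109 116 115 192]
 [122 122 122 122 121 105  78  74  83 109 120 121 192 233]
 [122 122 122 121 122 121  94  58  92 115 122 192 233 235]
 [122 121 122 122 117 121 102  55  99 121 113 192 235 235]
 [110 122 122 117 107  98  74  43  93 121 192 233 235 235]
 [105 106 111 107 101  86  52  55  99 192 233 235 235 235]
 [116 108 110 112 109  96  60  63  90 188 235 235 235 235]
 [116 110 108 120 121 109  84  60 179 233 235 235 235 235]
 [121 121 121 121 122 110  77  53 185 235 235 234 234 234]
 [122 122 122 122 122 109  76  51 183 235 235 235 235 235]
 [122 122 122 122 115  87  60  55 183 235 234 234 235 235]
 [122 122 122 114  95  70  52 177 233 235 235 235 235 234]
 [118 108  96  80  85 109 198 233 235 235 234 235 235 235]
 [ 81  78  74  75  85 128 150 167 162 207 235 235 235 234]
 [ 75  74  75  74  93 133 150 150 150 150 162 1
[... 2426 characters left out ...]
3  35  33  37  39  15   1   2   2   2   4   2   4]
 [ 32  48  36  29  38  41  14   2   1   2   3   3   4   3]
 [ 28  43  42  30  36  40  18   3   2   3   2   3   4   2]
 [ 23  36  45  32  29  45  23  10   8   3   2   3   4   4]
 [ 20  27  45  37  31  43  42  60  43   7   0   4   2   4]
 [ 16  25  44  40  32  41  56 109  90  15   2   3   4   3]
 [ 16  25  40  43  32  40  48  79  69  12   3   2   2   3]
 [ 12  23  31  46  35  34  50  66  62  11   3   2   2   3]
 [  9  13  20  41  38  35  48  67  64  10   2   2   3   3]
 [  2   6  13  39  41  35  50  76  83  20   3   3   2   2]
 [  3   2   9  29  47  34  47  75  90  26   4   3   3   4]
 [  1   2   5  19  42  38  38  60  71  29   9   5   2   4]]
```

View pics/tip.png

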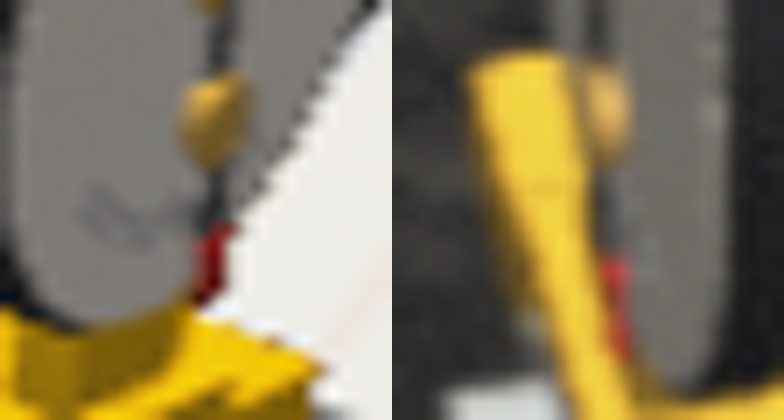

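servo_tool:
  rows: [1, -0.0013, 0, 0.0004, 0, 1, -0.0012, 0, 0.0004, 0, 1, 0, 0, 0, 0, 1, 0, 0, 0, 0, 1, 0, 0, 0, 0]

```text
time: 14.93
position: [0.5437, 0.0619, 0.2019]
tool_rot: [0.687, 0.727, 0.0, -0.0]
ft_force: [-0.6, 1.2, 0.1]
grip_width: 0.0201
grip_force: 12.6
```

servo_tool:
  rows: [1, 0, 0, 0, 0, 1, 0, 0, 0, 0, 1, 0, 0, 0, 0, 1, 0, 0, 0, 0, 1, 0, 0, 0, 0]

```text
time: 15.35
position: [0.5437, 0.0617, 0.202]
tool_rot: [0.687, 0.727, 0.0, -0.0]
ft_force: [-0.6, 1.5, -0.5]
grip_width: 0.02
grip_force: 12.6
```

servo_tool:
  rows: [1, 0, 0, 0, 0, 1, 0, 0, 0, 0, 1, 0, 0, 0, 0, 1, 0, 0, 0, 0, 1, 0, 0, 0, 0]

```text
time: 15.77
position: [0.5438, 0.0616, 0.202]
tool_rot: [0.687, 0.727, -0.0, 0.0]
ft_force: [0.1, 1.0, -0.1]
grip_width: 0.02
grip_force: 12.6
```

servo_tool:
  rows: [1, 0, 0, 0, 0, 1, 0, 0, 0, 0, 1, 0, 0, 0, 0, 1, 0, 0, 0, 0, 1, 0, 0, 0, 0]

```text
time: 16.18
position: [0.5437, 0.0617, 0.2019]
tool_rot: [0.687, 0.727, -0.0, -0.0]
ft_force: [-0.2, 1.5, -0.1]
grip_width: 0.0198
grip_force: 12.6
```

Run:
```python
from h import *
st()
for n,(c0,c1,rp,rr) in(("scene",(311,321,(193,196),(198,201))),("side",(266,273,(247,252),(254,259)))):
    k=robot.camera(n); p=k["pixels"].astype(float); cols=np.arange(c0,c1)
    rd=p[...,0]-p[...,1]; g=p.mean(2)
    print(n,"gray",g[rp[0]:rp[1]+3,c0:c1].astype(int).tolist()); print("R-G",rd[rr[0]-2:rr[1]+3,c0:c1].astype(int).tolist())
    for q in("notch","stud_bar","pointer_tip","red_mark"): print(q,[(np.round(x["at"],4).tolist(),round(x["score"],2)) for x in robot.place_of(k,q)[:1]])
```

```text
t 16.18 p [0.5437 0.0617 0.2019] yaw 0.056 f [-0.22  1.45 -0.07] m [0.36 0.01 0.03] w 0.0198 g 12.6
scene gray [[122, 121, 122, 122, 121, 98, 53, 72, 104, 121], [122, 122, 122, 117, 115, 96, 51, 90, 121, 122], [116, 117, 113, 114, 111, 92, 45, 74, 110, 192], [121, 115, 106, 105, 102, 73, 41, 90, 113, 192], [108, 112, 114, 107, 106, 81, 62, 92, 187, 233], [106, 109, 116, 114, 114, 95, 70, 181, 233, 235]]
R-G [[2, 3, 2, 1, 2, 1, 1, 2, 3, 5], [1, 3, 2, 2, 3, 14, 59, 35, 4, 3], [2, 2, 3, 2, 12, 58, 97, 16, 2, 2], [4, 3, 3, 3, 18, 58, 80, 12, 2, 2], [3, 4, 4, 3, 19, 58, 79, 11, 3, 1], [2, 2, 4, 6, 7, 14, 85, 15, 2, 2], [4, 3, 8, 21, 30, 35, 11, 2, 2, 2], [8, 19, 27, 28, 12, 3, 3, 2, 2, 2]]
notch [([0.5432, 0.1006, 0.0583], 0.91)]
stud_bar [([0.5362, 0.1046, 0.0616], 0.67)]
pointer_tip [([0.5227, 0.0795, 0.102], 0.53)]
red_mark []
side gray [[170, 150, 94, 85, 95, 103, 106], [166, 148, 82, 72, 98, 105, 107], [169, 146, 78, 71, 98, 105, 105], [166, 133, 72, 69, 92, 104, 106], [167, 132, 70, 72, 93, 97, 105], [171, 146, 76, 69, 95, 106, 112], [172, 152, 91, 71, 93, 109, 111], [172, 159, 116, 95, 104, 104, 106]]
R-G [[31, 44, 20, 4, 3, 3, 4], [31, 44, 30, 23, 16, 3, 1], [31, 41, 51, 73, 51, 10, 3], [32, 39, 48, 87, 86, 15, 2], [34, 34, 49, 82, 91, 20, 3], [38, 34, 49, 77, 86, 21, 6], [41, 34, 48, 79, 85, 21, 5], [45, 34, 48, 74, 81, 24, 4], [46, 38, 38, 58, 61, 28, 10], [42, 39, 32, 44, 41, 28, 17]]
notch [([0.5441, 0.1044, 0.0643], 0.95)]
stud_bar [([0.5368, 0.0998, 0.0586], 0.62)]
pointer_tip [([0.5328, 0.0834, 0.1013], 0.63)]
red_mark [([0.6917, 0.0799, -0.0038], 0.67)]
```

servo_tool:
  rows: [1, -0.001, 0, 0.0003, 0, 1, -0.001, 0, 0.0003, 0, 1, 0, 0, 0, 0, 1, 0, 0, 0, 0, 1, 0, 0, 0, 0]

```text
time: 17.1
position: [0.5438, 0.0595, 0.2013]
tool_rot: [0.687, 0.727, -0.0, 0.0]
ft_force: [-0.8, 0.6, -0.6]
grip_width: 0.0202
grip_force: 12.6
```

servo_tool:
  rows: [1, 0, 0, 0, 0, 1, 0, 0, 0, 0, 1, 0, 0, 0, 0, 1, 0, 0, 0, 0, 1, 0, 0, 0, 0]

```text
time: 17.52
position: [0.5439, 0.0596, 0.2014]
tool_rot: [0.687, 0.727, -0.0, 0.0]
ft_force: [-0.9, 0.4, -0.4]
grip_width: 0.0198
grip_force: 12.6
```

servo_tool:
  rows: [1, 0, 0, 0, 0, 1, 0, 0, 0, 0, 1, 0, 0, 0, 0, 1, 0, 0, 0, 0, 1, 0, 0, 0, 0]

```text
time: 17.93
position: [0.5438, 0.0596, 0.2013]
tool_rot: [0.687, 0.727, -0.0, 0.0]
ft_force: [-1.1, -0.2, -0.4]
grip_width: 0.0199
grip_force: 12.6
```

servo_tool:
  rows: [1, 0, 0, 0, 0, 1, 0, 0, 0, 0, 1, 0, 0, 0, 0, 1, 0, 0, 0, 0, 1, 0, 0, 0, 0]

```text
time: 18.35
position: [0.5439, 0.0597, 0.2014]
tool_rot: [0.687, 0.727, 0.0, 0.0]
ft_force: [-0.3, 0.5, -0.9]
grip_width: 0.0203
grip_force: 12.6
```

servo_tool:
  rows: [1, 0, 0, 0, 0, 1, 0, 0, 0, 0, 1, 0, 0, 0, 0, 1, 0, 0, 0, 0, 1, 0, 0, 0, 0]

```text
time: 18.77
position: [0.5439, 0.0596, 0.2013]
tool_rot: [0.687, 0.727, 0.0, 0.0]
ft_force: [0.1, 0.5, 0.1]
grip_width: 0.0199
grip_force: 12.6
```

Run:
```python
from h import *
st()
k=robot.camera("scene"); p=k["pixels"].astype(float); c=np.arange(311,321)
g=122-p.mean(2)[192:196,311:320]; g[g<8]=0; rd=(p[...,0]-p[...,1])[197:201,311:321]-3; rd[rd<6]=0
print("pointer",((g*c[:9]).sum(1)/g.sum(1)).round(2),"red",((rd*c).sum(1)/rd.sum(1)).round(2))
```

```text
t 18.77 p [0.5439 0.0596 0.2013] yaw 0.056 f [0.13 0.55 0.09] m [0.06 0.1  0.05] w 0.0199 g 12.6
pointer [317.28 317.41 317.09 316.63] red [316.71 316.73 316.65 316.64]
```

```bash
python3 -c "
from rig import robot
print(robot.hand_in())"
```

```text
the job is handed in; nothing more can be done
None
```

I handed the job in at about 19 s with the gauge still held in the gripper, seated on the sprung bar and rolled about 14.5° clockwise. By my measurements the pointer hangs within about 1 mm of the red mark's middle, give or take about 1.5 mm (3 mm is allowed). The hand-in call returned no verdict.

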